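Bring the microscope over a gold sample and hold it in focus

TASK

Take the white cordless microscope out of its charging dock, lift it over the row of dropper bottles and lower it, lens down, right through the open collar of the stand's swing arm where that waits beside the sample, so that nothing can drop on the disc. With the microscope in the collar, bring the arm round until the lens is centred over the gold sample disc, and finish still holding the microscope there, upright and still, with the lens about 6 mm above the disc. The collar's clamp screw is open, so the gripper alone must carry it; never touch or shift the disc, and leave the bottles standing where they are.

Things in the scene. Friction and masses are not known exactly. Their poses are not given: they have to be found in the camera images.
- grip (a point): Middle of the white grip of the microscope, where it is to be grasped from above. The microscope is a straight upright rod 134 mm tall, about 150 g: at the bottom a silver barrel 24 mm across (its lowest 3 mm, the black lens rim, 20 mm across), from 70 to 80 mm above the lens a black focus wheel 30 mm across, above that to the top the white grip, 34 mm across. This point lies on its axis 106 mm above the lens face; z points up along the microscope.
- lens (a point): Centre of the microscope's flat lens face, its lowest point, on its axis 106 mm below the grip point.
- dock: Grey charging dock in which the microscope stands upright at the start: a foot 80 mm across and 8 mm high with a tube on it, 41 mm across, 29 mm inside, top 45 mm above the table. Origin under its centre on the table. It does not move; the lens face stands 8 mm above the table in it.
- post (a point): Foot of the steel post of the microscope stand, on the axis about which the swing arm turns, at table height. The stand (fixed to the table) is a grey base 225 x 150 mm, 8 mm thick, carrying a white stage plate (top 10 mm above the table) and the post, 98 mm tall in all, which rises at the base's far end. x of this frame is the base's long axis, away from the robot: the base reaches from 28 mm beyond the post to 198 mm before it.
- collar (a point): Centre of the upper mouth of the collar at the end of the swing arm, 78 mm above the table: a level ring open above and below, hole 28 mm across at its mouths, 43 mm outside, 16 mm deep, its axis vertical, 135 mm from the post axis. A black clamp screw sticks out of it 38 mm beyond its centre. It moves with the arm.
- boom (a joint): Angle of the swing arm about the post, in rad: 0 when the arm points along the base toward the robot (along -x of post), growing as it swings counter-clockwise seen from above, so that its collar moves toward the robot's right. Range -1.3 to 1.3; at the start 0.65 to 1.05. It turns with light friction (about 0.4 N at the collar) and stays where it is left.
- disc_top (a point): Centre of the upper face of the gold sample disc, 24 mm across, 8 mm thick, lying loose on the white stage plate, its upper face 18 mm above the table. It lies under the path of the collar, to within 3 mm.
- green_bottle_mid (a point): Middle of the dropper bottle with green cap in the row between the dock and the stand (another stands far back on the table): 31 mm across, 84 mm tall, standing loose on the table; the point is 42 mm up on its axis.
- red_bottle_mid (a point): The same of the dropper bottle with red cap, same size.
- blue_bottle_mid (a point): The same of the dropper bottle with blue cap, same size.
Mind the look-alikes: they are no part of the job. What is shaped like the part that bears grip but green or pink is not meant.

How it is judged:
On the way, in this order (a step that is already met when the one before it is completed fails the run):
1. the microscope is out of the dock, its lens higher than the bottles (height (world z) of lens above 0.088 m), for 0.1 s.
2. the barrel stands down through the collar, the lens at least 20 mm below the collar's upper mouth, while the lens is still more than 30 mm to the side of the disc's centre (z of lens in the frame of collar below -0.02 m and horizontal distance between lens and collar below 0.009 m and horizontal distance between lens and disc_top above 0.03 m), for 0.2 s.
At the end, for the whole second after the job is handed in: The gripper holds the microscope at rest, upright within 5 degrees, through the collar (lens 20 mm or more below its upper mouth), lens 2 to 10 mm above the gold disc and within 6 mm of its centre seen from above, not touching the disc, pressing on the stand with under 4 N (z of lens in the frame of collar below -0.02 m and horizontal distance between lens and collar below 0.009 m and horizontal distance between lens and disc_top below 0.006 m and z of lens in the frame of disc_top between 0.002 and 0.01 m and angle between grip's own z axis and vertical below 0.09 rad and linear speed of microscope below 0.01 m/s and angular speed of microscope below 0.1 rad/s and contact force between microscope and the fingers above 2 N and contact force between microscope and stand below 4 N and contact force between microscope and disc below 0.05 N); the arm keeps its last pose, push and grip.
It fails at once if the microscope or the fingers touch the gold disc (contact force between any of microscope, the fingers and disc above 0.2 N).
It fails at once if the gold disc is shifted by more than 4 mm (distance of disc_top from where it was at the start of the episode above 0.004 m).
It fails at once if a dropper bottle is moved by more than 15 mm or knocked over (distance of any of green_bottle_mid, red_bottle_mid, blue_bottle_mid from where it was at the start of the episode above 0.015 m).
It also fails if it takes over 48 s, if anything falls off the work surface, if the arm or the gripper's body presses on something with over 40 N, if the wrist force passes 120 N, or if a joint passes its speed limit or range.

ROBOT

A 6-joint arm with a two-finger parallel gripper is mounted at the origin on a cart in front of the work surface, level with it; the furniture and walls round the work are solid. World frame = base frame: x ahead of the robot, y to its left, z up, the work surface at z = 0. Lengths are in m, angles in rad, forces in N, time in s.
With the tool pointing down it reaches from about 0.35 to 0.925 m from the base axis. Payload 6.4 kg.
Tool frame: the origin (TCP) lies between the finger pads; the fingertips stand 17 mm ahead of it and the grasp point (between the pads) lies 2 mm behind it; z points along the fingers, y is the line along which they close (so a half turn about z gives the same grasp; the last joint's range is limited). The gripper opens to 94 mm and grips with 3 to 60 N. Pads are 16 mm wide; open, the fingers measure 119 mm over their backs; the gripper's body (75 mm by 177 mm) begins 78 mm behind the grasp point.
Start: joints at [1.044, 0.245, 1.558, -0, 1.339, -0.174], TCP at [0.225, 0.61, 0.222] pointing down, gripper open.
Joint ranges: [-3.13, 3.13], [-1.02, 2.26], [0.13, 2.54], [-0.95, 4.09], [0.21, 2.88], [-2.74, 2.74]. Speed limits (rad/s): [2.57, 2.57, 3.14, 3.14, 3.14, 3.14].

INTERFACE

Orientations are given as a rotation vector (axis times angle).
In Python, from rig import get_obs, get_image, close_job gives the robot as it stands.
- The arm moves only by the tool send_rows, never from a script. Its argument "steps" is a list of rows, each a list of 7 numbers: the shift along the tool's x, y, z in units of 0.3 m (1.0 is 0.3 m), then the turn, a rotation vector about the tool's x, y, z in units of 180 degrees (1.0 is 180 degrees), then the opening in per cent of the stroke, from 0 (shut) to 100 (fully open). A call has 1 to 12 rows; each row is the pose to reach, as a shift and turn from the pose commanded when the call began, along the tool's axes at that moment, turning the shorter way round; what a row does not reach only later rows make up. A row lasts 1/12 s, in which the tool goes at most 41.7 mm and 7.16 degrees, less where a joint would pass 70% of its speed; a pose out of reach is approached as far as the arm can. A call with a number of a shift or a turn outside -1 to 1 is refused whole. A call with a gripper value outside its range is refused whole. The fingers move at their own pace and stop on an object; "force" is the grip in N (left out, the last holds). Time passes only in rows, so rows that repeat a pose let the fingers close. It gives the time, the measured TCP pose, the force, the opening and the grip force at its end, in the units of the state.
- get_obs(): the state, without advancing time (a new reading comes with each control period).
- get_image(name): name is "side" or "top"; returns a dict with "color" (420x560x3 uint8, red, green, blue), "mtx" (3x3 intrinsics, pixels), "k1" (the pictures are not rectified: a ray, as slopes to the right and down, at radius r is drawn at 1 + k1 r^2 times it, then the intrinsics apply), "extrinsics" (4x4, takes a point from camera to world coordinates). Camera axes: x right, y down, z forward; pixel columns grow to the right and rows downward; lengths in m; the calibration is good to about 2 mm. A picture is of the moment at which its call begins. There is no depth.
- close_job(): hands the job in; it is judged then, once.
The state is a dict: "t": time; "q": joint angles; "qvel": joint speeds; "tau": joint torques, N m; "position": TCP position; "tcp_rot": TCP orientation; "contact_force": force on the tool from outside, world axes, zero at the start; "moment": the same for the moment, N m; "finger_gap": opening from 0.0 (shut) to 1.0 (fully open); "grip_force": force on a finger pad.
Only numpy, scipy, OpenCV 4.12 (cv2) and the standard library are available. Lean on these libraries where they do the work, as an engineer would, in place of code of your own. Each camera call takes 0.05 s, during which the arm holds its last target. There are 200 camera calls.

## Working session

There is one attempt and no reset: what is moved stays moved. The work goes in short steps, Python scripts to look and compute and a tool call to move; the robot and the scene stay as the last step left them, time stands still between calls to the robot, and variables do not carry over. Pictures are saved under pics/ and viewed, at most 10 in all, crops included, and the job is handed in when it is done.

Besides the shell and the picture viewer there is one more tool, called after "Call:" as a command line: name --pt "numbers of a row" for each row, then --argument value for the rest. send_rows: Moves the arm, as the interface text tells. Its arguments: {"type":"object","properties":{"steps":{"type":"array","items":{"type":"array","items":{"type":"number"}}},"force":{"type":"number"}},"required":["steps"]}

```bash
mkdir -p pics
python3 - <<'E'
from rig import *
import cv2
for n in("side","top"):
    d=get_image(n); cv2.imwrite(f"pics/{n}0.png",d["color"][:,:,::-1]); print(n,d["mtx"],d["k1"],d["extrinsics"])
print(get_obs())
E
```

```text
side [[540.38914445   0.         285.38219817]
 [  0.         540.38914445 217.04757688]
 [  0.           0.           1.        ]] -0.06232733528358643 [[ 0.34594217  0.81245694 -0.46929495  1.0828973 ]
 [ 0.93813061 -0.29134725  0.18715702 -0.29993076]
 [ 0.01532922 -0.50500545 -0.86298001  1.0556522 ]
 [ 0.          0.          0.          1.        ]]
top [[436.43302482   0.         286.53634914]
 [  0.         436.43302482 210.45648626]
 [  0.           0.           1.        ]] -0.1262453363665515 [[-0.02773974 -0.99046038  0.1349768   0.44363801]
 [-0.99959832  0.02670106 -0.00949983 -0.08724369]
 [ 0.00580518 -0.13518611 -0.99080322  0.97661884]
 [ 0.          0.          0.          1.        ]]
{'t': 0.1, 'q': array([ 1.04389493e+00,  2.45716275e-01,  1.55886677e+00,  5.22258345e-06,
        1.33865839e+00, -1.74118194e-01]), 'qvel': array([ 8.98926198e-04, -6.06734359e-04, -2.00608001e-03,  3.35066989e-04,
       -6.79441774e-05, -2.00386603e-03]), 'tau': array([-2.61600535e-04, -4.16913056e+01, -3.15525448e+01,  6.86790165e-02,
        3.09681636e-02, -3.34023480e-05]), 'position': array([0.22433542, 0.6095366 , 0.22148702]), 'tcp_rot': array([-5.51182904e-01, -3.09228217e+00,  2.42925063e-03]), 'contact_force': array([ 0.93235292, -0.1260243 , -0.45889202]), 'moment': array([-0.02251302, -0.07159713,  0.03914867]), 'grip_force': 0.0, 'finger_gap': 1.0020318804379318}
```

View pics/side0.png

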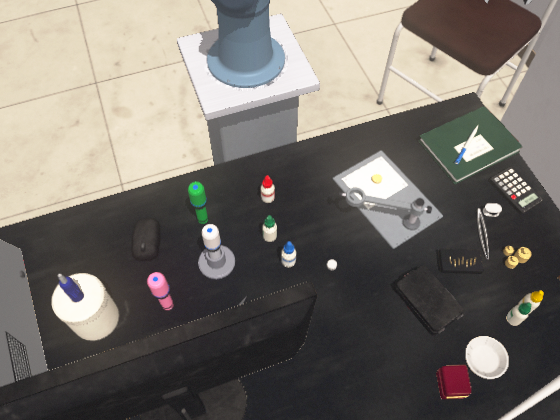

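View pics/top0.png

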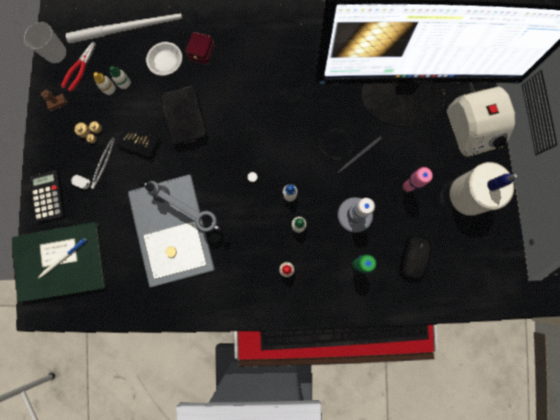

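Side view: microscope at (211,235), dock foot at (216,262), red, green and blue bottles at (267,189), (269,228) and (289,254), stage at (375,185), collar at (356,198), post at (417,215). In the top view, the microscope is at (365,207), collar (206,221), disc (171,252) and post (152,187).

```bash
cat > h.py <<'E'
import numpy as np, cv2, pickle
from rig import *
def ray(d,px):
    K=d["mtx"]; u=np.array([(px[0]-K[0,2])/K[0,0],(px[1]-K[1,2])/K[1,1]]); s=u.copy()
    for _ in range(20): s=u/(1+d["k1"]*(s@s))
    E=d["extrinsics"]; return E[:3,3],E[:3,:3]@np.r_[s,1]
def at(d,px,z):
    o,r=ray(d,px); return (o+r*(z-o[2])/r[2])[:2]
def proj(d,P):
    E=d["extrinsics"]; c=(np.asarray(P,float)-E[:3,3])@E[:3,:3]; s=c[:,:2]/c[:,2:]
    s=s*(1+d["k1"]*(s**2).sum(1))[:,None]; K=d["mtx"]; return s*[K[0,0],K[1,1]]+[K[0,2],K[1,2]]
def circ(c,r,z,n=60):
    a=np.linspace(0,2*np.pi,n); return np.c_[c[0]+r*np.cos(a),c[1]+r*np.sin(a),np.full(n,z)]
def crop(d,x0,y0,w,h,s,curves=()):
    im=cv2.resize(d["color"][y0:y0+h,x0:x0+w,::-1],None,fx=s,fy=s,interpolation=cv2.INTER_CUBIC)
    for P,col in curves:
        p=(proj(d,P)-[x0,y0]+.5)*s
        cv2.polylines(im,[np.round(p).astype(int)],False,col,1)
    return im
E
python3 - <<'E'
from h import *
t=get_image("top"); s=get_image("side")
pickle.dump((t,s),open("d0.pkl","wb"))
a=crop(t,130,170,260,110,3); b=crop(s,320,145,130,110,3);c=crop(s,180,165,130,110,3)
im=np.zeros((600,800,3),np.uint8); im=np.vstack([a[:,:780],np.hstack([c,b])[:270]]); im=im[:600]
cv2.imwrite("pics/c1.png",im)
for n,d in(("t",t),("s",s)):
    hsv=cv2.cvtColor(d["color"],cv2.COLOR_RGB2HSV)
    for nm,lo,hi,z in(("yel",(20,90,120),(35,255,255),.018),("red",(170,120,90),(180,255,255),.08),("blue",(100,120,80),(125,255,255),.08),("green",(60,60,40),(90,255,255),.08)):
        m=cv2.inRange(hsv,lo,hi); k,_,st,ce=cv2.connectedComponentsWithStats(m)
        for i in range(1,k):
            if st[i,4]>15: print(n,nm,st[i,4],ce[i].round(1),at(d,ce[i],z).round(4))
E
```

```text
t yel 163 [360.5  38.2] [ 0.9878 -0.2861]
t yel 430 [382.8  38.9] [ 0.9858 -0.3403]
t yel 31 [97.9 74.7] [0.9161 0.3482]
t yel 30 [ 80.9 125.8] [0.7886 0.3821]
t yel 23 [ 94.5 124.3] [0.7905 0.3485]
t yel 59 [170.7 251.5] [0.4897 0.1618]
t red 237 [73.6 74.5] [0.8901 0.3785]
t red 41 [492.3 109.1] [ 0.782  -0.5618]
t red 77 [417.9 179.9] [ 0.6237 -0.3766]
t red 21 [407.6 185.8] [ 0.6115 -0.3533]
t red 16 [ 53.8 187.2] [0.6303 0.4072]
t red 42 [286.1 269.5] [ 0.4443 -0.0916]
t red 2486 [329.4 347.9] [ 0.2839 -0.1744]
t blue 18 [505.3 177.3] [ 0.6257 -0.5742]
t blue 51 [289.9 188.6] [ 0.6117 -0.1041]
t blue 66 [ 77.5 244.9] [0.5043 0.3475]
t blue 21 [368. 263.] [ 0.4523 -0.2602]
t green 88 [114.2  70.9] [0.8923 0.2822]
t green 67 [299.1 222.8] [ 0.5394 -0.121 ]
t green 4361 [ 56.2 264.1] [0.4643 0.3946]
t green 330 [364.8 263.1] [ 0.4524 -0.2535]
s yel 32 [509.7 249.4] [0.7615 0.3589]
s yel 93 [524.6 253.1] [0.7808 0.3856]
s yel 53 [513.6 260.9] [0.7886 0.3521]
s yel 131 [536.6 296.2] [0.8765 0.354 ]
s red 93 [267.  181.4] [ 0.4546 -0.0949]
s red 37 [165.1 287.4] [ 0.6221 -0.3633]
s red 25 [154.3 291.8] [ 0.624  -0.3853]
s red 32 [168.8 300.2] [ 0.6504 -0.3632]
s red 29 [162.9 302.7] [ 0.6515 -0.3751]
s red 738 [456.2 380. ] [0.9763 0.0841]
s red 39 [441.1 383.7] [0.9725 0.0551]
s blue 49 [460.2 155.5] [0.5345 0.3419]
s blue 17 [194.9 186.6] [ 0.4147 -0.2461]
s blue 99 [288.5 247.4] [ 0.6214 -0.1071]
s blue 65 [ 65.8 283.8] [ 0.5493 -0.5458]
s blue 16 [155.  278.5] [ 0.597  -0.3775]
s green 346 [196.7 193.9] [ 0.4343 -0.2475]
s green 169 [201.6 215.1] [ 0.4887 -0.2518]
s green 104 [269.  221.2] [ 0.5503 -0.1239]
s green 115 [524.6 308.1] [0.9017 0.2785]
```

View pics/c1.png

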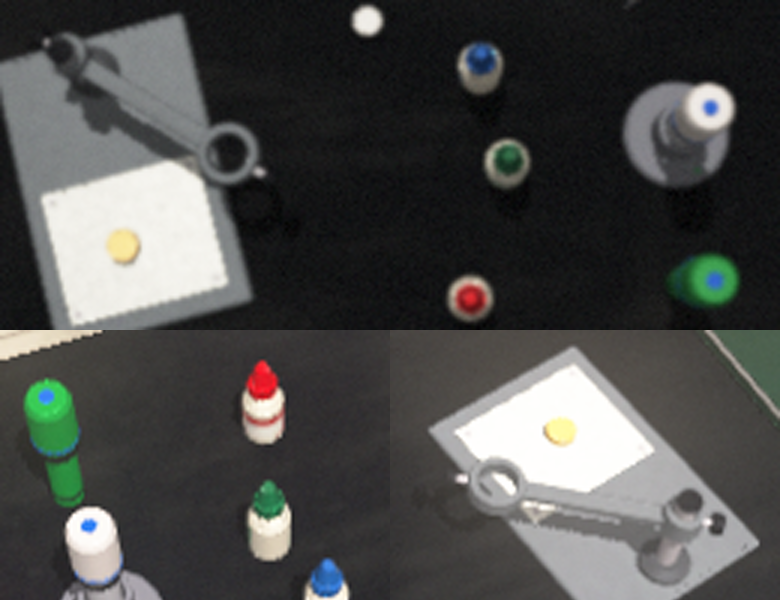

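The microscope cap's blue dot is at top (367,206) and side (209,230), the collar ring at top (206,221) and side (355,197), the disc at top (170.8,251.7) and side (376.7,178.7), and the post top at top (153.3,188.3) and side (419.3,201.7). Next I compute positions and check them with overlays.

Run:
```python
from h import *
t,s=pickle.load(open("d0.pkl","rb"))
for nm,z,a,b in(("mic",.142,(366.8,205.5),(209.1,229.8)),("dock",.008,(355.5,214.5),None),("collar",.078,(205.8,220.8),(355.1,196.8)),("disc",.018,(170.5,251.4),(376.5,178.5)),("post",.098,(153,188),(419.1,201.5))):
    print(nm,at(t,a,z).round(4), None if b is None else at(s,b,z).round(4))
K=(0,0,255);G=(0,255,0)
col=(at(t,(205.8,220.8),.078)+at(s,(355.1,196.8),.078))/2
di=(at(t,(170.5,251.4),.018)+at(s,(376.5,178.5),.018))/2
mi=(at(t,(366.8,205.5),.142)+at(s,(209.1,229.8),.142))/2
cv=[(circ(col,.0215,.078),K),(circ(col,.014,.078),K),(circ(di,.012,.018),K),(circ(mi,.017,.142),K),(circ(mi,.040,.008),G)]
a=crop(t,140,175,130,100,3,cv);b=crop(t,300,175,130,100,3,cv);c=crop(s,320,150,130,100,3,cv);d=crop(s,170,200,130,100,3,cv)
cv2.imwrite("pics/c2.png",np.vstack([np.hstack([a,b]),np.hstack([c,d])]))
```

```text
mic [ 0.5629 -0.2515] [ 0.5631 -0.2503]
dock [ 0.5623 -0.2511] None
collar [0.5489 0.0725] [0.5545 0.0707]
disc [0.4899 0.1622] [0.4926 0.1614]
post [0.6176 0.1792] [0.6216 0.1861]
```

View pics/c2.png

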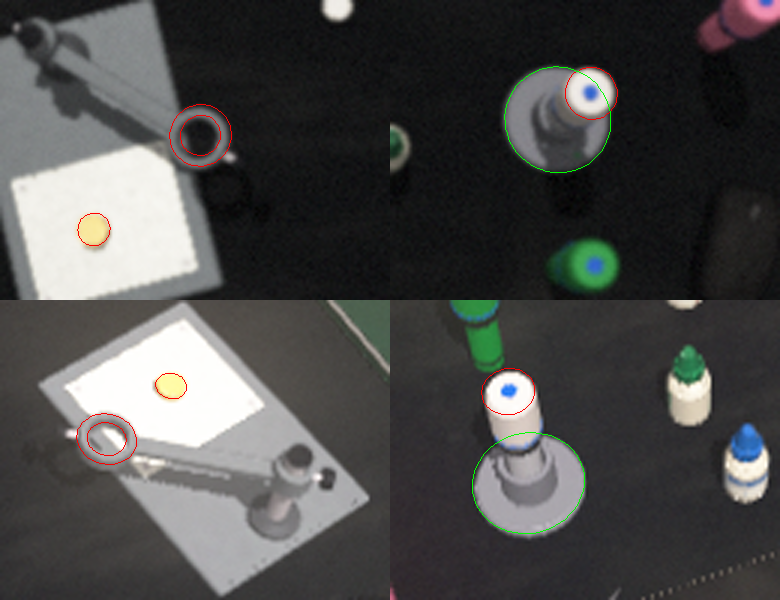

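Call:
send_rows --pt "-0.62 -0.73 -0.17 0 0 -0.112 100" --pt "-0.62 -0.73 -0.17 0 0 -0.112 100" --pt "-0.62 -0.73 -0.17 0 0 -0.112 100" --pt "-0.62 -0.73 -0.17 0 0 -0.112 100" --pt "-0.62 -0.73 -0.17 0 0 -0.112 100" --pt "-0.62 -0.73 -0.17 0 0 -0.112 100" --pt "-0.62 -0.73 -0.17 0 0 -0.112 100" --pt "-0.62 -0.73 -0.17 0 0 -0.112 100" --pt "-0.62 -0.73 -0.17 0 0 -0.112 100"

```text
t: 0.95
position: [0.3244, 0.339, 0.2741]
tcp_rot: [0.008, 3.14, 0.002]
contact_force: [0.0, 0.5, 0.7]
finger_gap: 1.001
grip_force: 0.0
```

Call:
send_rows --pt "-0.4 -0.98 0 0 0 0 100" --pt "-0.4 -0.98 0 0 0 0 100" --pt "-0.4 -0.98 0 0 0 0 100" --pt "-0.4 -0.98 0 0 0 0 100" --pt "-0.4 -0.98 0 0 0 0 100" --pt "-0.4 -0.98 0 0 0 0 100" --pt "-0.4 -0.98 0 0 0 0 100" --pt "-0.4 -0.98 0 0 0 0 100" --pt "-0.4 -0.98 0 0 0 0 100"

```text
t: 1.7
position: [0.4445, 0.0437, 0.2729]
tcp_rot: [-0.007, -3.141, 0.001]
contact_force: [0.4, 0.2, -0.4]
finger_gap: 0.998
grip_force: 0.0
```

Call:
send_rows --pt "-0.4 -0.98 0 0 0 0 100" --pt "-0.4 -0.98 0 0 0 0 100" --pt "-0.4 -0.98 0 0 0 0 100" --pt "-0.4 -0.98 0 0 0 0 100" --pt "-0.4 -0.98 0 0 0 0 100" --pt "-0.4 -0.98 0 0 0 0 100" --pt "-0.4 -0.98 0 0 0 0 100" --pt "-0.4 -0.98 0 0 0 0 100" --pt "-0.4 -0.98 0 0 0 0 100" --pt "-0.4 -0.98 0 0 0 0 100"

```text
t: 2.53
position: [0.5637, -0.2468, 0.2722]
tcp_rot: [-0.0, -3.14, -0.003]
contact_force: [0.8, 0.5, -1.1]
finger_gap: 1.0
grip_force: 0.0
```

Call:
send_rows --pt "0 -0.013 0.14 0 0 0 100" --pt "0 -0.013 0.27 0 0 0 100" --pt "0 -0.013 0.36 0 0 0 100" --pt "0 -0.013 0.44 0 0 0 100" --pt "0 -0.013 0.5 0 0 0 100" --pt "0 -0.013 0.533 0 0 0 100" --pt "0 -0.013 0.533 0 0 0 100" --pt "0 -0.013 0.533 0 0 0 100"

```text
t: 3.2
position: [0.5633, -0.2505, 0.114]
tcp_rot: [-0.001, 3.142, 0.0]
contact_force: [-0.5, -0.0, 0.2]
finger_gap: 1.0
grip_force: 0.0
```

Run:
```python
from h import *
t=get_image("top"); s=get_image("side")
cv2.imwrite("pics/c3.png",np.hstack([crop(t,300,130,130,150,3),crop(s,150,120,130,150,3)]))
o=get_obs();print(o["position"],o["tcp_rot"])
```

```text
[ 0.56406281 -0.25180665  0.11549367] [ 5.66537567e-05  3.13904487e+00 -2.56906239e-03]
```

View pics/c3.png

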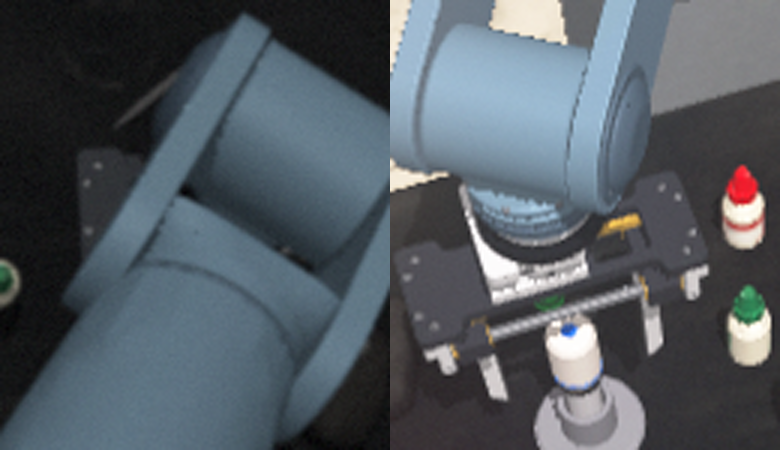

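The fingers straddle the microscope's cap (side crop (570,330)) with roughly even gaps either side. Closing.

Call:
send_rows --pt "0 0 0.007 0 0 0 20" --pt "0 0 0.007 0 0 0 20" --pt "0 0 0.007 0 0 0 20" --pt "0 0 0.007 0 0 0 20" --pt "0 0 0.007 0 0 0 20" --pt "0 0 0.007 0 0 0 20" --pt "0 0 0.007 0 0 0 20" --pt "0 0 0.007 0 0 0 20" --pt "0 0 0.007 0 0 0 20" --pt "0 0 0.007 0 0 0 20" --force 35

```text
t: 4.13
position: [0.5629, -0.252, 0.1114]
tcp_rot: [-0.001, -3.141, 0.0]
contact_force: [0.2, -0.3, -0.4]
finger_gap: 0.359
grip_force: 34.9
```

Call:
send_rows --pt "0 0 -0.03 0 0 0 20" --pt "0 0 -0.07 0 0 0 20" --pt "0 0 -0.12 0 0 0 20" --pt "0 0 -0.18 0 0 0 20" --pt "0 0 -0.24 0 0 0 20" --pt "0 0 -0.3 0 0 0 20" --pt "0 0 -0.36 0 0 0 20" --pt "0 0 -0.4 0 0 0 20" --pt "0 0 -0.4 0 0 0 20" --pt "0 0 -0.4 0 0 0 20"

```text
t: 4.97
position: [0.5632, -0.252, 0.2323]
tcp_rot: [0.001, 3.14, -0.001]
contact_force: [0.1, -0.4, -1.6]
finger_gap: 0.357
grip_force: 34.9
```

Call:
send_rows --pt "0 0.08 0 0 0 0 20" --pt "0 0.18 0 0 0 0 20" --pt "0.01 0.29 0 0 0 0 20" --pt "0.01 0.4 0 0 0 0 20" --pt "0.02 0.51 0 0 0 0 20" --pt "0.02 0.62 0 0 0 0 20" --pt "0.03 0.73 0 0 0 0 20" --pt "0.038 0.83 0 0 0 0 20" --pt "0.038 0.92 0 0 0 0 20" --pt "0.038 0.98 0 0 0 0 20" --pt "0.038 1.0 0 0 0 0 20" --pt "0.038 1.0 0 0 0 0 20"

```text
t: 5.97
position: [0.551, 0.0492, 0.2301]
tcp_rot: [0.002, -3.139, -0.0]
contact_force: [0.8, -0.6, -1.1]
finger_gap: 0.362
grip_force: 34.9
```

Call:
send_rows --pt "0 0.03 0 0 0 0 20" --pt "0 0.06 0 0 0 0 20" --pt "0 0.079 0 0 0 0 20" --pt "0 0.079 0.05 0 0 0 20" --pt "0 0.079 0.1 0 0 0 20" --pt "0 0.079 0.1 0 0 0 20" --pt "0 0.079 0.1 0 0 0 20"

```text
t: 6.55
position: [0.5513, 0.0717, 0.2007]
tcp_rot: [-0.002, -3.139, -0.0]
contact_force: [0.0, -0.4, -1.8]
finger_gap: 0.352
grip_force: 34.9
```

Run:
```python
from h import *
t=get_image("top"); s=get_image("side")
pickle.dump((t,s),open("d1.pkl","wb"))
cv2.imwrite("pics/c4.png",np.hstack([cv2.resize(crop(t,120,150,160,140,2.5),(400,500)),crop(s,320,120,80,100,5)]))
o=get_obs();print(o["position"],o["tcp_rot"])
```

```text
[0.55234953 0.07158683 0.2023765 ] [ 2.01607820e-03  3.14036035e+00 -1.84791771e-04]
```

View pics/c4.png

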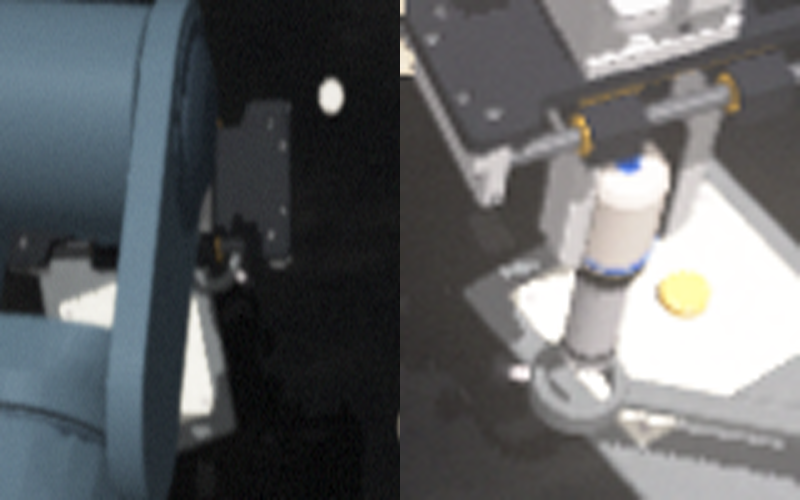

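In the side crop, the barrel hangs just above the collar, with the lens rim at about (588,355) and the collar mouth at about (578,385). The arm hides the collar from the top camera. I'll fit circles numerically to get a finer position.

```bash
cat > fit.py <<'E'
from h import *
from scipy.ndimage import map_coordinates
from scipy.optimize import minimize
def score(d,c,circs,sg=.8):
    g=cv2.GaussianBlur(d["color"].astype(np.float32),(0,0),sg); tot=0
    for r,z in circs:
        f=lambda rr:np.array([map_coordinates(g[:,:,k],proj(d,circ(c,rr,z,120))[:,::-1].T,order=1) for k in range(3)])
        df=f(r+.0015)-f(r-.0015); tot+=np.minimum(np.abs(df).sum(0),90).mean()
    return tot
def fit(d,c0,circs,R=.008):
    a=np.arange(-R,R+1e-9,.0005); S=np.array([[score(d,(c0[0]+x,c0[1]+y),circs) for y in a] for x in a])
    i,j=np.unravel_index(S.argmax(),S.shape); return np.array([c0[0]+a[i],c0[1]+a[j]]).round(4),S.max().round(1),S
E
python3 - <<'E'
from fit import *
t,s=pickle.load(open("d0.pkl","rb")); t1,s1=pickle.load(open("d1.pkl","rb"))
C=[(.0215,.078),(.014,.078)]
for nm,c0,ci in(("collar",(.5517,.0716),C),("disc",(.491,.1618),[(.012,.018)]),("mic",(.563,-.251),[(.017,.142)]),("dockfoot",(.5625,-.251),[(.04,.008)])):
    a=fit(t,c0,ci);b=fit(s,c0,ci);S=a[2]+b[2];i,j=np.unravel_index(S.argmax(),S.shape)
    print(nm,a[:2],b[:2],"joint",np.round([c0[0]-.008+i*.0005,c0[1]-.008+j*.0005],4))
print("collar now",fit(s1,(.5517,.0716),C)[:2], "mic now", fit(s1,(.552,.0716),[(.017,.231)])[:2])
E
```

```text
collar (array([0.5492, 0.0746]), np.float32(144.4)) (array([0.5567, 0.0706]), np.float32(123.0)) joint [0.5497 0.0736]
disc (array([0.4875, 0.1598]), np.float32(54.5)) (array([0.4925, 0.1593]), np.float32(50.1)) joint [0.4915 0.1598]
mic (array([ 0.564, -0.252]), np.float32(90.0)) (array([ 0.5665, -0.2505]), np.float32(85.8)) joint [ 0.5655 -0.251 ]
dockfoot (array([ 0.563, -0.249]), np.float32(82.0)) (array([ 0.5685, -0.251 ]), np.float32(82.3)) joint [ 0.5645 -0.2495]
collar now (array([0.5557, 0.0691]), np.float32(121.8)) mic now (array([0.56  , 0.0731]), np.float32(63.1))
```

Run:
```python
from fit import *
t,s=pickle.load(open("d0.pkl","rb")); t1,s1=pickle.load(open("d1.pkl","rb"))
K=(0,0,255);G=(0,255,0);Y=(0,255,255)
def mic(c,col,z=.0975): return [(circ(c,r,z+h),col) for r,h in((.010,0),(.012,.003),(.015,.07),(.017,.08),(.017,.134))]
def co(c,col): return [(circ(c,r,.078),col) for r in(.0215,.014)]
A=crop(s1,330,145,60,80,5,)
B=crop(s1,330,145,60,80,5,mic((.556,.0731),G)+co((.5545,.0700),K))
D=crop(t,185,200,32,40,6,co((.5492,.0735),K)); D2=crop(t,185,200,32,40,6)
D=np.vstack([D2,D])[:400]; D=np.vstack([D2[:200],crop(t,185,200,32,40,6,co((.5492,.0735),K))[:200]])
cv2.imwrite("pics/c5.png",np.hstack([A,B,D]))
```

```text
(no output)
```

View pics/c5.png

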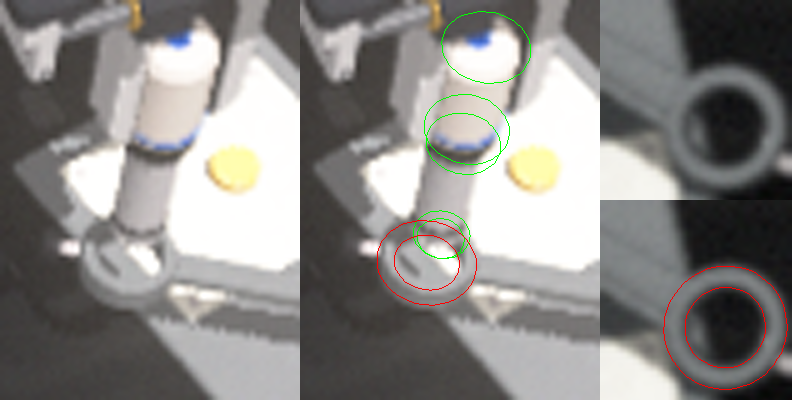

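```bash
cat > fit2.py <<'E'
from h import *
from scipy.ndimage import map_coordinates
def hullpts(d,c,segs):
    p=np.vstack([proj(d,circ(c,r,z)) for r,z in segs]).astype(np.float32)
    h=cv2.convexHull(p)[:,0]; h=np.vstack([h,h[:1]])
    L=np.r_[0,np.cumsum(np.hypot(*np.diff(h,axis=0).T))]; u=np.linspace(0,L[-1],150)
    q=np.c_[np.interp(u,L,h[:,0]),np.interp(u,L,h[:,1])]; n=np.gradient(q,axis=0)[:,::-1]*[1,-1]; n/=np.hypot(*n.T)[:,None]+1e-9
    return q,n
def score(g,d,c,parts,e=.7):
    tot=0
    for segs in parts:
        q,n=hullpts(d,c,segs); f=lambda p:np.array([map_coordinates(g[:,:,k],p[:,::-1].T,order=1) for k in range(3)])
        tot+=np.minimum(np.abs(f(q+e*n)-f(q-e*n)).sum(0),80).mean()
    return tot
def fit(d,c0,parts,R=.009):
    g=cv2.GaussianBlur(d["color"].astype(np.float32),(0,0),.5); a=np.arange(-R,R+1e-9,.0005)
    S=np.array([[score(g,d,(c0[0]+x,c0[1]+y),parts) for y in a] for x in a])
    i,j=np.unravel_index(S.argmax(),S.shape); return np.round([c0[0]+a[i],c0[1]+a[j],S.max()],4)
ring=[[(.0215,.078),(.0215,.062)],[(.014,.078)]]
def micp(z): return [[(.017,z+.08),(.017,z+.134)],[(.015,z+.07),(.015,z+.08)],[(.010,z),(.012,z+.003),(.012,z+.07)]]
E
python3 - <<'E'
from fit2 import *
t,s=pickle.load(open("d0.pkl","rb")); t1,s1=pickle.load(open("d1.pkl","rb"))
for nm,c0,p in(("ring",(.551,.0716),ring),("disc",(.491,.161),[[(.012,.018),(.012,.010)]]),("dock",(.563,-.251),[[(.04,0),(.04,.008)]]),("mic0",(.563,-.251),micp(.008)[:2])):
    print(nm,fit(t,c0,p),fit(s,c0,p))
print("ring s1",fit(s1,(.551,.0716),ring))
for z in(.0945,.0975,.1005): print("mic s1",z,fit(s1,(.552,.0716),micp(z)),fit(s1,(.552,.0716),micp(z)[2:]))
E
```

```text
ring [5.50000e-01 7.51000e-02 1.37792e+02] [5.495000e-01 7.360000e-02 1.193725e+02]
disc [ 0.4885  0.162  60.9674] [ 0.49   0.162 66.093]
dock [ 0.563  -0.2495 75.5146] [ 0.5655 -0.25   72.0568]
mic0 [  0.57    -0.2585 127.6355] [  0.5655  -0.2505 137.272 ]
ring s1 [5.570000e-01 7.060000e-02 1.125836e+02]
mic s1 0.0945 [5.46000e-01 7.91000e-02 1.58897e+02] [ 0.5605  0.0671 67.06  ]
mic s1 0.0975 [5.475000e-01 7.810000e-02 1.584272e+02] [ 0.561   0.0661 63.6033]
mic s1 0.1005 [5.495000e-01 7.660000e-02 1.585531e+02] [ 0.5435  0.0791 59.9677]
```

The two cameras now agree: collar (0.550, 0.0743), disc (0.489, 0.162) and dock (0.564, -0.250). Taking the collar relative to the dock, the TCP should go to about (0.549, 0.0723). I'll correct to that and lower gently while watching the force.

Call:
send_rows --pt "0.009 0.002 0 0 0 0 20" --pt "0.009 0.002 0.01 0 0 0 20" --pt "0.009 0.002 0.02 0 0 0 20" --pt "0.009 0.002 0.03 0 0 0 20" --pt "0.009 0.002 0.04 0 0 0 20" --pt "0.009 0.002 0.05 0 0 0 20" --pt "0.009 0.002 0.06 0 0 0 20" --pt "0.009 0.002 0.067 0 0 0 20" --pt "0.009 0.002 0.073 0 0 0 20" --pt "0.009 0.002 0.073 0 0 0 20"

```text
t: 7.48
position: [0.5489, 0.0724, 0.179]
tcp_rot: [-0.002, -3.141, -0.0]
contact_force: [-0.6, 0.1, -1.0]
finger_gap: 0.358
grip_force: 34.9
```

Run:
```python
from h import *
f=[]
for i in range(4):
    s=get_image("side"); o=get_obs(); f.append(np.r_[o["position"],o["contact_force"],o["moment"]])
print(np.mean(f,0).round(4))
pickle.dump(s,open("d2.pkl","wb"))
cv2.imwrite("pics/c6.png",crop(s,325,125,110,85,7))
```

```text
[ 0.5492  0.0724  0.1796  0.3087  0.238  -1.873   0.0332  0.0039 -0.016 ]
```

View pics/c6.png

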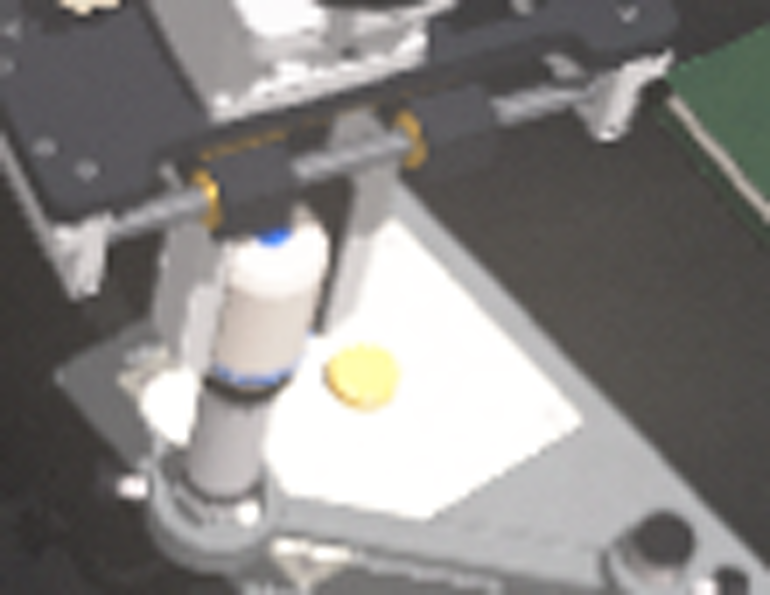

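In the crop, the lens rim is at about (227,485) and the ring at about (210,500), so the barrel sits too far to the +y / -x side. There is no contact force yet. I'll check tilt and offset against the model projection.

Run:
```python
from fit2 import *
s=pickle.load(open("d2.pkl","rb")); t0,s0=pickle.load(open("d0.pkl","rb"))
c=(.5492,.0724)
P=proj(s,[(c[0],c[1],z) for z in(.0756,.1456,.1556,.2096)]); print("crop px axis lens/wheel/grip/top",((P-[325,125]+.5)*7).round(0).tolist())
for x,y in((.550,.0743),(.5525,.070)): print("ring c",((proj(s,[(x,y,.078)])-[325,125]+.5)*7).round(0).tolist())
ax=proj(s,[(.55,.072,.078),(.56,.072,.078),(.55,.082,.078),(.55,.072,.088)]);print("px7 per cm x,y,z",((ax[1:]-ax[0])*7).round(1).tolist())
print("ring fit now, inner,outer",fit(s,(.551,.072),ring),fit(s,(.551,.072),ring[1:]),fit(s,(.551,.072),ring[:1]))
K=(0,0,255);G=(0,255,0)
def mic(c,col,z): return [(circ(c,r,z+h),col) for r,h in((.010,0),(.012,.003),(.015,.07),(.017,.08),(.017,.134))]
def hl(d,c,segs):
    # draw hull outline as world-free polyline
    return hullpts(d,c,segs)[0]
im=crop(s,330,150,55,70,7,[(circ(c,r,.0756+h),G) for r,h in((.010,0),(.012,.003),(.015,.07),(.017,.134))])
im2=crop(s0,330,150,55,70,7,[(circ((.5497,.0743),.014,.078),K)])
for i,d,cc,col in((im2,s0,(.5497,.0743),K),(im2,s0,(.5525,.0706),G)):
    q=(hl(d,cc,ring[0])-[330,150]+.5)*7; cv2.polylines(i,[q.round().astype(int)],True,col,1)
cv2.imwrite("pics/c7.png",np.hstack([im,im2]))
```

```text
crop px axis lens/wheel/grip/top [[211.0, 495.0], [241.0, 366.0], [246.0, 346.0], [271.0, 235.0]]
ring c [[219.0, 491.0]]
ring c [[209.0, 502.0]]
px7 per cm x,y,z [[13.2, 25.9], [29.6, -9.2], [4.1, -17.7]]
ring fit now, inner,outer [5.420000e-01 7.350000e-02 1.023918e+02] [ 0.5585  0.063  60.6711] [ 0.5495  0.074  53.5219]
```

View pics/c7.png

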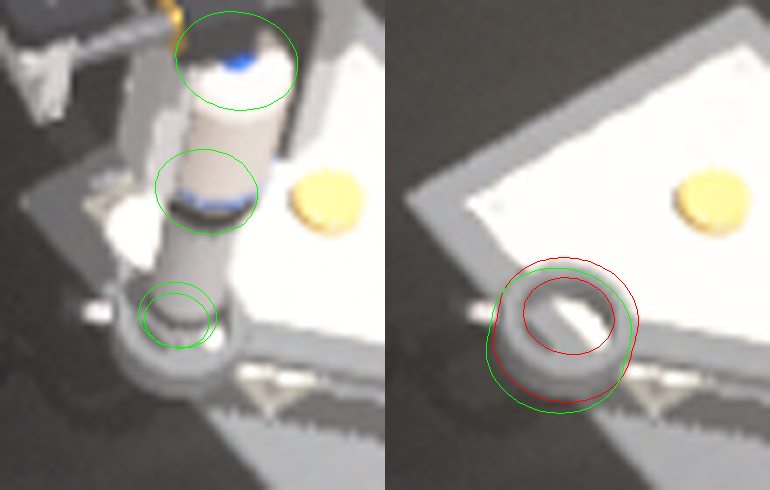

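The ring in this view is consistent with (0.5497, 0.0735). The barrel end looks 2–3 px up and right of where the model puts it, so a slight tilt is possible. I'll feel the way down gently.

Call:
send_rows --pt "0 0 0.004 0 0 0 20" --pt "0 0 0.007 0 0 0 20" --pt "0 0 0.01 0 0 0 20" --pt "0 0 0.01 0 0 0 20" --pt "0 0 0.01 0 0 0 20"

```text
t: 8.1
position: [0.549, 0.0724, 0.1764]
tcp_rot: [-0.001, -3.141, 0.0]
contact_force: [-0.1, 0.4, -1.0]
finger_gap: 0.355
grip_force: 34.9
```

```bash
cat > tilt.py <<'E'
from fit2 import *
from scipy.optimize import minimize
def edges(d,p,z0,zt):
    # axis through lens (p0,p1,z0) with slopes p2,p3; returns hull polylines
    out=[]
    for segs in [[(.017,.08),(.017,.134)],[(.015,.07),(.015,.08)],[(.010,0),(.012,.003),(.012,.07)]]:
        pts=np.vstack([proj(d,circ((p[0]+p[2]*h,p[1]+p[3]*h),r,z0+h)) for r,h in segs]).astype(np.float32)
        h=cv2.convexHull(pts)[:,0]; h=np.vstack([h,h[:1]]); L=np.r_[0,np.cumsum(np.hypot(*np.diff(h,axis=0).T))]; u=np.linspace(0,L[-1],150)
        q=np.c_[np.interp(u,L,h[:,0]),np.interp(u,L,h[:,1])]; n=np.gradient(q,axis=0)[:,::-1]*[1,-1]; n/=np.hypot(*n.T)[:,None]+1e-9
        out.append((q,n))
    return out
def sc(g,d,p,z0):
    tot=0
    for q,n in edges(d,p,z0,0):
        f=lambda x:np.array([map_coordinates(g[:,:,k],x[:,::-1].T,order=1) for k in range(3)])
        tot+=np.minimum(np.abs(f(q+.7*n)-f(q-.7*n)).sum(0),80).mean()
    return tot
def fitmic(d,tcp):
    g=cv2.GaussianBlur(d["color"].astype(np.float32),(0,0),.5); z0=tcp[2]-.104
    best=None
    for tx in np.arange(-.09,.091,.02):
        for ty in np.arange(-.06,.061,.02):
            for dx in np.arange(-.006,.0061,.002):
                for dy in(-.002,0,.002):
                    p=np.array([tcp[0]+dx-.106*tx,tcp[1]+dy-.106*ty,tx,ty]); v=sc(g,d,p,z0)
                    if best is None or v>best[0]: best=(v,p)
    r=minimize(lambda p:-sc(g,d,p,z0),best[1],method="Nelder-Mead",options=dict(initial_simplex=best[1]+np.vstack([np.zeros(4),np.diag([.001,.001,.01,.01])])))
    up=sc(g,d,np.r_[tcp[:2],0,0],z0); return r.x.round(4),round(-r.fun,1),round(up,1)
E
python3 - <<'E'
from tilt import *
f=[]
for i in range(4):
    s=get_image("side"); o=get_obs(); f.append(np.r_[o["position"],o["contact_force"],o["moment"]])
print(np.mean(f,0).round(4)); pickle.dump(s,open("d3.pkl","wb"))
print("s1",fitmic(pickle.load(open("d1.pkl","rb"))[1],(.5519,.0716,.2015)))
print("s2",fitmic(pickle.load(open("d2.pkl","rb")),(.5492,.0724,.1796)))
print("s3",fitmic(s,np.mean(f,0)[:3]))
E
```

```text
[ 5.4910e-01  7.2400e-02  1.7660e-01 -5.0500e-01 -6.2680e-01 -2.0598e+00
  3.1600e-02  5.0000e-04 -3.0600e-02]
s1 (array([ 0.5467,  0.0754,  0.0808, -0.0096]), np.float64(161.3), np.float32(146.0))
s2 (array([ 0.5438,  0.0765,  0.0728, -0.014 ]), np.float64(160.3), np.float32(143.3))
s3 (array([ 0.5409,  0.0791,  0.1051, -0.046 ]), np.float64(162.2), np.float32(145.5))
```

Run:
```python
from tilt import *
for nm,s,tcp in(("s1",pickle.load(open("d1.pkl","rb"))[1],(.5519,.0716,.2015)),("s2",pickle.load(open("d2.pkl","rb")),(.5492,.0724,.1796)),("s3",pickle.load(open("d3.pkl","rb")),(.5491,.0724,.1766))):
    g=cv2.GaussianBlur(s["color"].astype(np.float32),(0,0),.5)
    for tx in (0,.02,.04,.06,.08):
        b=max((sc(g,s,(tcp[0]+dx-.106*tx,tcp[1]+dy,tx,0),tcp[2]-.104+dz),dx,dy,dz) for dx in np.arange(-.006,.0061,.001) for dy in np.arange(-.003,.0051,.001) for dz in (0,.003,.006,.009))
        b0=max((sc(g,s,(tcp[0]+dx-.106*tx,tcp[1]+dy,tx,0),tcp[2]-.104),dx,dy) for dx in np.arange(-.006,.0061,.001) for dy in np.arange(-.003,.0051,.001))
        print(nm,tx,np.round(b,4),np.round(b0,4))
# check against dock upright, same model bias (grip+wheel only)
t0,s0=pickle.load(open("d0.pkl","rb"))
for zz in(.005,.008,.011): print(zz,fit(s0,(.563,-.251),micp(zz)[:2]),fit(t0,(.563,-.251),micp(zz)[:1],.006))
```

```text
s1 0 [ 1.578036e+02 -1.000000e-03  4.000000e-03  6.000000e-03] [ 1.576691e+02 -5.000000e-03  5.000000e-03]
s1 0.02 [1.604756e+02 2.000000e-03 2.000000e-03 9.000000e-03] [ 1.562739e+02 -3.000000e-03  5.000000e-03]
s1 0.04 [1.647389e+02 0.000000e+00 5.000000e-03 6.000000e-03] [ 1.570828e+02 -1.000000e-03  5.000000e-03]
s1 0.06 [1.689844e+02 3.000000e-03 3.000000e-03 9.000000e-03] [1.585508e+02 2.000000e-03 3.000000e-03]
s1 0.08 [1.698689e+02 2.000000e-03 4.000000e-03 6.000000e-03] [1.588309e+02 3.000000e-03 3.000000e-03]
s2 0 [1.604715e+02 2.000000e-03 2.000000e-03 9.000000e-03] [ 1.570348e+02 -3.000000e-03  5.000000e-03]
s2 0.02 [1.599209e+02 0.000000e+00 5.000000e-03 3.000000e-03] [ 1.565274e+02 -2.000000e-03  5.000000e-03]
s2 0.04 [1.631744e+02 0.000000e+00 4.000000e-03 6.000000e-03] [ 1.566855e+02 -1.000000e-03  5.000000e-03]
s2 0.06 [1.665845e+02 3.000000e-03 3.000000e-03 9.000000e-03] [1.573428e+02 2.000000e-03 3.000000e-03]
s2 0.08 [1.667808e+02 1.000000e-03 5.000000e-03 3.000000e-03] [1.589818e+02 3.000000e-03 3.000000e-03]
s3 0 [ 1.624242e+02 -2.000000e-03  5.000000e-03  3.000000e-03] [ 1.583853e+02 -2.000000e-03  5.000000e-03]
s3 0.02 [1.601036e+02 0.000000e+00 5.000000e-03 6.000000e-03] [ 1.57158e+02 -2.00000e-03  5.00000e-03]
s3 0.04 [1.661537e+02 0.000000e+00 5.000000e-03 6.000000e-03] [ 1.587338e+02 -1.000000e-03  5.000000e-03]
s3 0.06 [1.682246e+02 2.000000e-03 4.000000e-03 9.000000e-03] [ 1.57538e+02 -2.00000e-03  5.00000e-03]
s3 0.08 [1.675137e+02 1.000000e-03 5.000000e-03 6.000000e-03] [1.582225e+02 3.000000e-03 3.000000e-03]
0.005 [  0.564   -0.25   137.4494] [ 0.5645 -0.253  59.5231]
0.008 [  0.5655  -0.2505 137.272 ] [ 0.564  -0.2525 59.2946]
0.011 [  0.567   -0.2505 137.1519] [ 0.5635 -0.252  58.8457]
```

Call:
send_rows --pt "0 0 0.004 0 0 0 20" --pt "0 0 0.007 0 0 0 20" --pt "0 0 0.01 0 0 0 20" --pt "0 0 0.01 0 0 0 20" --pt "0 0 0.01 0 0 0 20"

```text
t: 8.72
position: [0.549, 0.0724, 0.1734]
tcp_rot: [-0.001, -3.141, -0.0]
contact_force: [0.1, 0.6, -1.6]
finger_gap: 0.357
grip_force: 34.9
```

Call:
send_rows --pt "0 0 0.004 0 0 0 20" --pt "0 0 0.007 0 0 0 20" --pt "0 0 0.01 0 0 0 20" --pt "0 0 0.01 0 0 0 20" --pt "0 0 0.01 0 0 0 20"

```text
t: 9.13
position: [0.549, 0.0724, 0.1704]
tcp_rot: [-0.001, -3.141, -0.0]
contact_force: [-0.7, 0.1, -2.1]
finger_gap: 0.358
grip_force: 34.9
```

Run:
```python
from tilt import *
f=[]
for i in range(5):
    s=get_image("side"); o=get_obs(); f.append(np.r_[o["position"],o["contact_force"],o["moment"]])
print(np.mean(f,0).round(4)); pickle.dump(s,open("d4.pkl","wb"))
s1=pickle.load(open("d1.pkl","rb"))[1]
# blue-dot / screw pixel motion: collar moved?
for d in(s1,s):
    hsv=cv2.cvtColor(d["color"],cv2.COLOR_RGB2HSV); m=cv2.inRange(hsv,(105,120,120),(125,255,255)); k,_,st,ce=cv2.connectedComponentsWithStats(m)
    print([(st[i].tolist(),ce[i].round(1).tolist()) for i in range(1,k) if 340<ce[i][0]<390 and 130<ce[i][1]<190])
    g=cv2.cvtColor(d["color"],cv2.COLOR_RGB2GRAY); 
a=cv2.cvtColor(s1["color"],cv2.COLOR_RGB2GRAY)[190:215,334:345].astype(np.float32); b=cv2.cvtColor(s["color"],cv2.COLOR_RGB2GRAY).astype(np.float32)
r=cv2.matchTemplate(b[180:225,325:355],a,cv2.TM_CCOEFF_NORMED); _,v,_,l=cv2.minMaxLoc(r); print("collar left edge shift px",l[0]-9,l[1]-10,v)
```

```text
[ 0.5491  0.0724  0.1706 -0.2118  0.1124 -1.4904  0.0246 -0.0078 -0.0154]
[([364, 152, 3, 2, 5], [365.2, 152.6])]
[([362, 160, 3, 3, 5], [363.2, 161.0])]
collar left edge shift px 0 0 0.9794026017189026
```

No contact at a nominal 11 mm below the mouth and the collar hasn't moved, so the barrel is entering freely. Continuing down.

Call:
send_rows --pt "0 0 0.006 0 0 0 20" --pt "0 0 0.012 0 0 0 20" --pt "0 0 0.018 0 0 0 20" --pt "0 0 0.024 0 0 0 20" --pt "0 0 0.03 0 0 0 20" --pt "0 0 0.03 0 0 0 20"

```text
t: 9.88
position: [0.5488, 0.0724, 0.1609]
tcp_rot: [-0.001, -3.141, -0.0]
contact_force: [-0.6, -0.2, -1.9]
finger_gap: 0.359
grip_force: 34.9
```

Call:
send_rows --pt "0 0 0.006 0 0 0 20" --pt "0 0 0.012 0 0 0 20" --pt "0 0 0.018 0 0 0 20" --pt "0 0 0.024 0 0 0 20" --pt "0 0 0.03 0 0 0 20" --pt "0 0 0.03 0 0 0 20"

```text
t: 10.38
position: [0.5488, 0.0724, 0.152]
tcp_rot: [-0.001, -3.141, -0.0]
contact_force: [0.6, 0.3, -1.8]
finger_gap: 0.356
grip_force: 34.9
```

Run:
```python
from tilt import *
f=[]
for i in range(5):
    s=get_image("side"); o=get_obs(); f.append(np.r_[o["position"],o["contact_force"],o["moment"]])
print(np.mean(f,0).round(4)); pickle.dump(s,open("d5.pkl","wb"))
s1=pickle.load(open("d1.pkl","rb"))[1]
a=cv2.cvtColor(s1["color"],cv2.COLOR_RGB2GRAY)[190:215,334:345].astype(np.float32); b=cv2.cvtColor(s["color"],cv2.COLOR_RGB2GRAY).astype(np.float32)
r=cv2.matchTemplate(b[180:225,325:355],a,cv2.TM_CCOEFF_NORMED); _,v,_,l=cv2.minMaxLoc(r); print("collar shift px",l[0]-9,l[1]-10,v)
cv2.imwrite("pics/c8.png",crop(s,325,135,100,75,8))
```

```text
[ 0.5491  0.0724  0.1525  0.046  -0.3929 -1.6564  0.0394  0.0217  0.0077]
collar shift px 0 0 0.9784752726554871
```

The barrel is in the collar with no contact. I'll lower it a bit more and compute the arc waypoints about the post.

Call:
send_rows --pt "0 0 0.01 0 0 0 20" --pt "0 0 0.02 0 0 0 20" --pt "0 0 0.03 0 0 0 20" --pt "0 0 0.04 0 0 0 20" --pt "0 0 0.04 0 0 0 20"

```text
t: 11.05
position: [0.5485, 0.0724, 0.1395]
tcp_rot: [-0.002, -3.14, -0.0]
contact_force: [-0.5, 0.7, -1.6]
finger_gap: 0.357
grip_force: 34.9
```

Run:
```python
import numpy as np
p=np.array([.620,.186]);c=np.array([.549,.0724]);v=c-p
def pt(a): a=np.radians(a);return p+np.array([[np.cos(a),-np.sin(a)],[np.sin(a),np.cos(a)]])@v
for seg in((0,-16),(-16,-32),(-32,-46.9)):
    o=pt(seg[0]); print(seg,[[round(-(pt(a)-o)[0]/.3,3),round((pt(a)-o)[1]/.3,3)] for a in np.linspace(seg[0],seg[1],9)[1:]],pt(seg[1]).round(4))
```

```text
(0, -16) [[np.float64(0.013), np.float64(0.008)], [np.float64(0.026), np.float64(0.017)], [np.float64(0.038), np.float64(0.027)], [np.float64(0.05), np.float64(0.037)], [np.float64(0.062), np.float64(0.047)], [np.float64(0.074), np.float64(0.057)], [np.float64(0.085), np.float64(0.069)], [np.float64(0.095), np.float64(0.08)]] [0.5204 0.0964]
(-16, -32) [[np.float64(0.01), np.float64(0.012)], [np.float64(0.02), np.float64(0.024)], [np.float64(0.029), np.float64(0.036)], [np.float64(0.038), np.float64(0.049)], [np.float64(0.047), np.float64(0.062)], [np.float64(0.055), np.float64(0.076)], [np.float64(0.062), np.float64(0.089)], [np.float64(0.069), np.float64(0.103)]] [0.4996 0.1273]
(-32, -46.9) [[np.float64(0.006), np.float64(0.013)], [np.float64(0.012), np.float64(0.026)], [np.float64(0.017), np.float64(0.04)], [np.float64(0.022), np.float64(0.054)], [np.float64(0.026), np.float64(0.068)], [np.float64(0.03), np.float64(0.081)], [np.float64(0.034), np.float64(0.096)], [np.float64(0.037), np.float64(0.11)]] [0.4885 0.1602]
```

Call:
send_rows --pt "0.013 0.008 0 0 0 0 20" --pt "0.026 0.017 0 0 0 0 20" --pt "0.038 0.027 0 0 0 0 20" --pt "0.05 0.037 0 0 0 0 20" --pt "0.062 0.047 0 0 0 0 20" --pt "0.074 0.057 0 0 0 0 20" --pt "0.085 0.069 0 0 0 0 20" --pt "0.095 0.08 0 0 0 0 20" --pt "0.095 0.08 0 0 0 0 20" --pt "0.095 0.08 0 0 0 0 20"

```text
t: 11.88
position: [0.5203, 0.0967, 0.1405]
tcp_rot: [-0.001, -3.141, 0.0]
contact_force: [-0.1, 0.5, -1.0]
finger_gap: 0.356
grip_force: 34.9
```

```bash
cat > st.py <<'E'
from fit2 import *
f=[]
for i in range(5):
    s=get_image("side"); o=get_obs(); f.append(np.r_[o["position"],o["contact_force"],o["moment"]])
m=np.mean(f,0); print(m.round(4)); t=get_image("top"); pickle.dump((t,s,m),open("last.pkl","wb"))
E
python3 st.py
python3 - <<'E'
from fit2 import *
t,s,m=pickle.load(open("last.pkl","rb")); print(fit(s,(m[0]+.001,m[1]+.001),ring[:1]),fit(t,(m[0]+.001,m[1]+.001),ring[:1]))
E
```

```text
[ 0.5206  0.0963  0.1405 -0.3423  0.2423 -1.4465  0.0289 -0.0017  0.0128]
[ 0.5231  0.0948 62.04  ] [ 0.5156  0.0943 25.8722]
```

The ring follows and the forces are low. Next arc segments.

Call:
send_rows --pt "0.01 0.012 0 0 0 0 20" --pt "0.02 0.024 0 0 0 0 20" --pt "0.029 0.036 0 0 0 0 20" --pt "0.038 0.049 0 0 0 0 20" --pt "0.047 0.062 0 0 0 0 20" --pt "0.055 0.076 0 0 0 0 20" --pt "0.062 0.089 0 0 0 0 20" --pt "0.069 0.103 0 0 0 0 20" --pt "0.069 0.103 0 0 0 0 20" --pt "0.069 0.103 0 0 0 0 20"

```text
t: 13.02
position: [0.4997, 0.1276, 0.1405]
tcp_rot: [-0.001, -3.141, -0.0]
contact_force: [-0.5, -0.4, -1.4]
finger_gap: 0.355
grip_force: 34.9
```

Call:
send_rows --pt "0.006 0.013 0 0 0 0 20" --pt "0.012 0.026 0 0 0 0 20" --pt "0.017 0.04 0 0 0 0 20" --pt "0.022 0.054 0 0 0 0 20" --pt "0.026 0.068 0 0 0 0 20" --pt "0.03 0.081 0 0 0 0 20" --pt "0.034 0.096 0 0 0 0 20" --pt "0.037 0.11 0 0 0 0 20" --pt "0.037 0.11 0 0 0 0 20" --pt "0.037 0.11 0 0 0 0 20"

```text
t: 13.85
position: [0.4888, 0.1607, 0.1405]
tcp_rot: [-0.001, -3.141, -0.0]
contact_force: [0.2, -0.1, -1.1]
finger_gap: 0.36
grip_force: 34.9
```

```bash
python3 st.py
python3 - <<'E'
from fit2 import *
t,s,m=pickle.load(open("last.pkl","rb")); t0,s0=pickle.load(open("d0.pkl","rb"))
print(fit(s,(m[0]+.001,m[1]+.001),ring[:1]),fit(s,(m[0]+.001,m[1]+.001),ring))
for n,d in(("s0",s0),("s",s),("t0",t0),("t",t)):
    hsv=cv2.cvtColor(d["color"],cv2.COLOR_RGB2HSV); mm=cv2.inRange(hsv,(18,70,120),(36,255,255)); k,_,st,ce=cv2.connectedComponentsWithStats(mm)
    print(n,[(st[i].tolist(),ce[i].round(1).tolist()) for i in range(1,k) if st[i,4]>3 and (360<ce[i][0]<395 and 165<ce[i][1]<195 if n[0]=="s" else 160<ce[i][0]<182 and 240<ce[i][1]<262)])
def mic(c,z): return [(circ(c,r,z+h),(0,255,0)) for r,h in((.010,0),(.012,.003),(.015,.07),(.017,.134))]
c=m[:2]; cv=mic(c,m[2]-.104)+[(circ((.4892,.162),.012,.018),(0,0,255))]
cv2.imwrite("pics/f.png",np.hstack([crop(s,350,125,65,75,6),crop(s,350,125,65,75,6,cv)]))
E
```

```text
[ 0.4889  0.1603  0.1405  0.1317 -0.0578 -1.2037  0.0287  0.0218 -0.0364]
[ 0.4899  0.1613 57.8634] [  0.4899   0.1618 103.3298]
s0 [([372, 174, 10, 9, 67], [376.2, 178.4])]
s [([372, 175, 10, 9, 65], [376.2, 179.0])]
t0 [([166, 247, 10, 10, 85], [170.6, 251.5])]
t []
```

View pics/f.png

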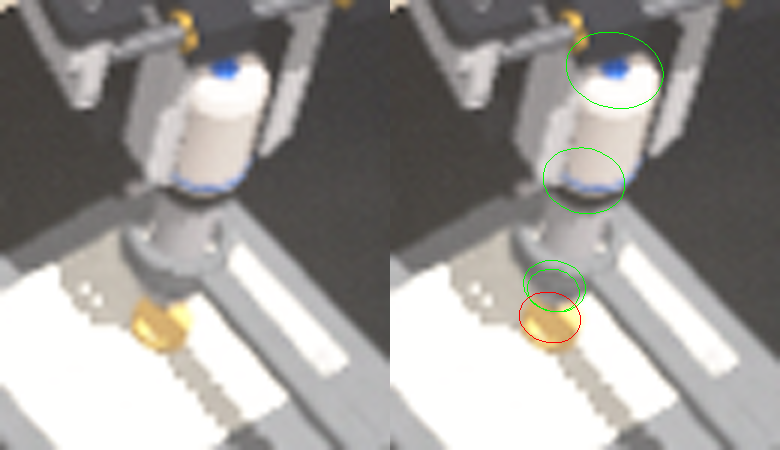

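The crop shows the mic upright in the collar, matching the model: cap dot at (225,68), ring at about (170,255), and the disc directly below at (160,323), unmoved. Lowering the last 12 mm.

Call:
send_rows --pt "0 0 0.006 0 0 0 20" --pt "0 0 0.012 0 0 0 20" --pt "0 0 0.018 0 0 0 20" --pt "0 0 0.024 0 0 0 20" --pt "0 0 0.03 0 0 0 20" --pt "0 0 0.035 0 0 0 20" --pt "0 0 0.039 0 0 0 20" --pt "0 0 0.039 0 0 0 20" --pt "0 0 0.039 0 0 0 20" --pt "0 0 0.039 0 0 0 20" --pt "0 0 0.039 0 0 0 20"

```text
t: 15.07
position: [0.489, 0.1603, 0.129]
tcp_rot: [0.002, 3.141, 0.0]
contact_force: [0.6, -0.7, -0.8]
finger_gap: 0.356
grip_force: 34.9
```

```bash
python3 st.py
python3 - <<'E'
from fit2 import *
t,s,m=pickle.load(open("last.pkl","rb"))
print(fit(s,(.4895,.1613),ring[:1]),fit(s,(.4895,.1613),ring))
hsv=cv2.cvtColor(s["color"],cv2.COLOR_RGB2HSV); mm=cv2.inRange(hsv,(18,70,120),(36,255,255)); k,_,st,ce=cv2.connectedComponentsWithStats(mm)
print([(st[i].tolist(),ce[i].round(1).tolist()) for i in range(1,k) if 360<ce[i][0]<395 and 165<ce[i][1]<195])
# upright test: best x-tilt using grip, wheel and visible barrel edges only
g=cv2.GaussianBlur(s["color"].astype(np.float32),(0,0),.5); z0=m[2]-.104
f=lambda p:np.array([map_coordinates(g[:,:,k],p[:,::-1].T,order=1) for k in range(3)])
for h in(.064,.095,.11,.125):
    r=.012 if h<.07 else .017
    # centre column of body at this height from left/right edges along image row direction
    c=proj(s,[(m[0],m[1],z0+h)])[0]; ax=proj(s,[(m[0],m[1],z0+h+.01)])[0]-c; n=np.array([-ax[1],ax[0]]);n/=np.linalg.norm(n)
    u=np.arange(-14,14.1,.25); I=f(c+u[:,None]*n).sum(0); dI=np.abs(np.gradient(I)); w=r/.0021
    L=u[np.where((u>-w-3)&(u<-w+3),dI,0).argmax()];R=u[np.where((u>w-3)&(u<w+3),dI,0).argmax()]
    print(h,L,R,"mid px",(L+R)/2,"half exp",round(w,1))
E
```

```text
[ 4.8890e-01  1.6040e-01  1.2890e-01 -1.1110e-01 -7.1700e-02 -1.6535e+00
  1.8600e-02  1.0000e-03  3.2000e-03]
[ 0.4985  0.1593 53.3027] [  0.496    0.1558 113.8052]
[([372, 177, 10, 7, 41], [376.3, 180.3])]
0.064 -4.25 6.5 mid px 1.125 half exp 5.7
0.095 -7.75 8.0 mid px 0.125 half exp 8.1
0.11 -5.75 7.75 mid px 1.0 half exp 8.1
0.125 -5.25 7.75 mid px 1.25 half exp 8.1
```

```bash
python3 -c "
from rig import *
print(close_job())"
```

```text
the job is handed in; nothing more can be done
None
```

The job is handed in, result not reported: the gripper holds the microscope upright through the collar, lens about 7 mm above the gold disc and centred to within about 1–2 mm by estimate, with no contact force seen and the disc unmoved in the images.

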